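# Set the range selector on the bench tester, then press test

## Task

On the blue bench tester, push the orange tab of the rotary selector round with the fingertips until it points at the middle of the green label, and only then press the red test button fully down and let it come back up. Do it by pushing only, without pinching the tab, and leave the spool, the screwdriver and the jar where they are.

Things in the scene. Friction and masses are not known exactly. Their poses are not given: they have to be found in the camera images.
- tester: Low blue instrument case fixed to the bench, 300 (x) by 320 (y) by 70 mm high, flat grey panel on top. Origin at the centre of its underside on the bench, z up. On the panel: the selector with its axis at x = +20 mm, y = 0; six coloured range labels round its +x half, each with a flat white tick line between it and the disc; the red test button at x = -105 mm; a flat dark display at x = -105, y = -98 mm.
- selector (a joint): Turn of the selector in rad, counter-clockwise seen from above positive; 0 = tab points along the tester's +x; stops at -2.1 and 2.1. No click-stops and no spring: friction (about 0.13 N m, so about 1.5 N at the tab) holds it wherever it is left. It starts between -0.3 and 0.3.
- selector_axis (a point): On the vertical turning axis of the selector, level with the top of the tab (103 mm above the bench, 33 mm above the panel). The selector is a black disc of 65 mm radius whose flat top is 13 mm above the panel, with a steel hub of 22 mm radius in its middle, 25 mm above the panel. This frame's x axis points along the tab.
- tab_tip (a point): Top of the outer end of the orange tab, 100 mm from the axis, 33 mm above the panel. The tab is an upright radial fin 8 mm thick, reaching from 22 to 100 mm from the axis (so 35 mm beyond the disc) and from 9 to 33 mm above the panel, with a white line along its top. Nothing else stands within the 65 to 130 mm ring it sweeps.
- pointer (a point): The spot on the panel that the tab points at: on the tab's centre line, 115 mm from the axis (15 mm beyond the tab's end), at panel height, on the circle of the labels.
- label_green: A flat green disc (25 mm, thin black rim) on the panel, a range label; origin at its centre on the panel. It is one of six on the circle of 115 mm radius about the selector's axis, at joint values about -1.65, -1.15, -0.65, 0.65, 1.15 and 1.65; which colour is at which place changes. This is the one wanted.
- test_button (a joint): Travel of the red test button in m: 0 = up, 0.006 = fully down (takes 5 N); its spring brings it back.
- test_button_top (a point): Centre of the top of the red test button (15 mm radius) in its black housing, on the tester's panel; pressed straight down.
- spool: Small solder spool, 36 mm wide, 32 mm high, standing loose on the panel near the corner at the tester's -x, +y; origin at the centre of its underside. To be left alone.
- screwdriver: Yellow-handled screwdriver, 190 mm long, lying loose on the bench on the tester's +y side; origin under its middle. To be left alone.
- jar: Small jar with a red cap, 60 mm wide, 75 mm high, standing loose on the bench on the tester's -y side; origin at the centre of its underside. To be left alone.

How it is judged:
By the outcome, as a careful person would: the job done as asked, in the order asked, and still so for the second after the job is handed in, with the robot touching nothing.
It also fails if it takes over 45 s, if anything falls off the work surface, if the arm or the gripper's body presses on something with over 40 N, if the wrist force passes 120 N, or if a joint passes its speed limit or range.

## Robot

A 7-joint arm with a two-finger parallel gripper is mounted at the origin on the work surface. World frame = base frame: x ahead of the robot, y to its left, z up, the work surface at z = 0. Lengths are in mm, angles in rad, forces in N, time in s.
With the tool pointing down it reaches from about 400 to 925 mm from the base axis. Payload 5.6 kg.
Tool frame: the origin (TCP) lies at the very end of the fingers, on their centre line; the grasp point (between the pads) lies 19 mm behind it; z points along the fingers, y is the direction in which the jaws open and shut (so a half turn about z gives the same grasp; the last joint's range is limited). The gripper opens to 85 mm and grips with 20 to 120 N. Pads are 22 mm wide; open, the fingers measure 114 mm over their backs; the gripper's body (76 mm by 85 mm) begins 54 mm behind the grasp point. The pads swing forward as they close: fully open they stand 13 mm farther back than shut.
Start: joints at [1.085, 0.468, -0.012, 1.603, 0.006, 1.071, -0.056], TCP at [278.468, -587.336, 231.29] pointing down, gripper open.
Joint ranges: [-2.53, 2.53], [-0.31, 2.02], [-1.57, 1.55], [0.28, 2.44], [-1.29, 4.43], [0.15, 1.84], [-2.92, 2.92]. Speed limits (rad/s): [2.57, 2.57, 3.14, 3.14, 3.14, 3.14, 3.14].

## Interface

Orientations are given as [roll, pitch, yaw] about the fixed x, y, z axes, in that order (R = Rz(yaw) Ry(pitch) Rx(roll)).
In Python, from rig import * gives the robot as it stands.
- The arm moves only by the shell command python3 -m pendant 'ROWS'. ROWS is JSON, a list of rows, each an object of numbers: "grip": the closure in counts, from 0 (fully open) to 255 (shut); "dx", "dy", "dz": the shift along the tool's x, y, z in units of 25 mm (1.0 is 25 mm); "rx", "ry", "rz": the turn, a rotation vector about the tool's x, y, z in units of 8 degrees (1.0 is 8 degrees). In form: [{"grip": .., "dx": .., "dy": .., "dz": .., "rx": .., "ry": .., "rz": ..}, ...]. A call has 1 to 12 rows; each row shifts and turns the commanded pose from where the row before left it, along the tool's axes as they then stand; what a row does not reach is not made up. A row lasts 1/10 s, in which the tool goes at most 50 mm and 8.59 degrees, less where a joint would pass 70% of its speed; a pose out of reach is approached as far as the arm can. A call is refused whole if a number of a shift passes 1 or a number of a turn 1, either way. A call with a gripper value outside its range is refused whole. The fingers move at their own pace and stop on an object; the grip force is fixed at half the most. Time passes only in rows, so rows that do not move let the fingers close. It gives the time, the measured TCP pose, the force and the opening at its end, in the units of the state.
- read_state(): the state, without advancing time (a new reading comes with each control period).
- snapshot(name): name is "side" or "top"; returns a dict with "image" (420x560x3 uint8, red, green, blue), "fx", "fy", "cx", "cy" (pixels), "R" (3x3) and "t" (3): a world point X has camera coordinates R X + t. Camera axes: x right, y down, z forward; pixel columns grow to the right and rows downward; lengths in mm; the calibration is good to about 2 mm. A picture is of the moment at which its call begins. There is no depth.
- job_done(): hands the job in, once; it reports no verdict.
The state is a dict: "time": time; "joints": joint angles; "joint_vel": joint speeds; "joint_torque": joint torques, N m; "eef_pos": TCP position; "tcp_rot": TCP orientation; "ft_force": force on the tool from outside, world axes, zero at the start; "moment": the same for the moment, N m; "width": finger opening in mm.
Only numpy, scipy, OpenCV 4.12 (cv2) and the standard library are available. Lean on these libraries where they do the work, as an engineer would, in place of code of your own. Each camera call takes 0.05 s, during which the arm holds its last target.

## Working session

There is one attempt and no reset: what is moved stays moved. The work goes in short steps, Python scripts to look and compute and a shell command to move; the robot and the scene stay as the last step left them, time stands still between calls to the robot, and variables do not carry over. Pictures are saved under pics/ and viewed, and the job is handed in when it is done.

```bash
ls; mkdir -p pics
python3 - <<'E'
from rig import *
import cv2
print(read_state())
for n in("side","top"):
    s=snapshot(n); cv2.imwrite(f"pics/{n}0.png",s["image"][:,:,::-1])
    print(n,s["fx"],s["fy"],s["cx"],s["cy"],s["R"],s["t"])
E
```

```text
pics
{'time': 0.0, 'joints': array([ 1.08498118,  0.46838454, -0.01158556,  1.60367949,  0.00601508,
        1.07141011, -0.05631354]), 'joint_vel': array([-9.11773905e-05, -6.37206651e-05,  1.12191033e-03,  8.82138642e-04,
        1.35253475e-03,  1.38195104e-03, -8.90024133e-04]), 'joint_torque': array([ 1.55952839e-03, -5.32381439e+01,  2.14935624e-02, -2.51298451e+01,
        1.13752764e-02,  7.87527475e-03, -8.73896454e-06]), 'eef_pos': array([ 278.18523388, -586.8095628 ,  230.31043546]), 'tcp_rot': array([-3.13975116e+00,  1.48888933e-04,  4.42729903e-01]), 'ft_force': array([-0.55827357, -1.10861717, -0.05688446]), 'moment': array([-0.00471255,  0.01648558,  0.03385463]), 'width': 85.09986541056085}
side 384.091837479756 384.091837479756 283.65806999981027 210.64063084079982 [[ 0.7796665  -0.62577236 -0.02300246]
 [-0.37368863 -0.43548457 -0.81896886]
 [ 0.50247086  0.64711834 -0.57337674]] [-409.72353638  301.69564854  472.01678186]
top 443.50716524446426 443.50716524446426 280.54032075442257 201.32411797265488 [[ 0.02459502 -0.99953136 -0.0182247 ]
 [-0.99694912 -0.02317247 -0.0745352 ]
 [ 0.07407796  0.02000229 -0.99705184]] [ 44.38462415 568.47221689 902.66443721]
```

View pics/top0.png

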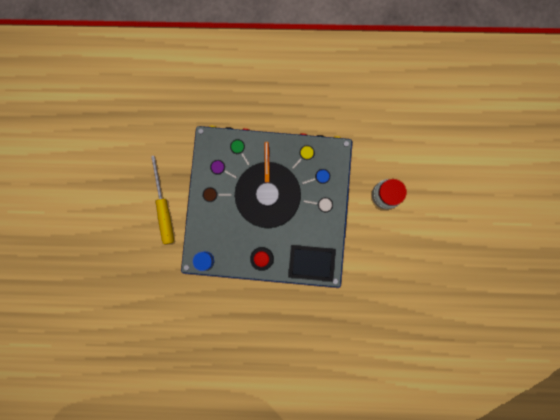

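View pics/side0.png

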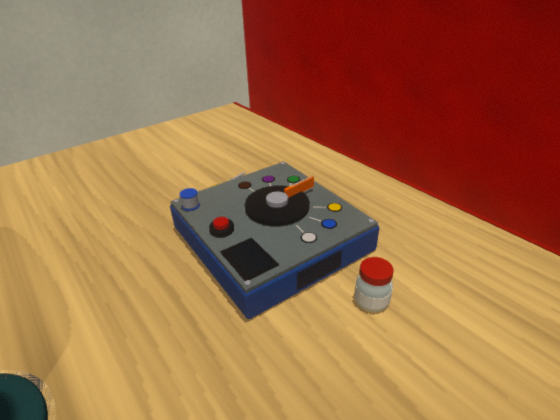

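The top view shows the tab pointing up the image at about (267,143), with the axis at (267,194). The green label is at (237,146), the red button at (262,259), the spool at (203,261), the jar at (392,193) and the screwdriver at (163,205). Next I'll measure these.

```bash
cat > h.py <<'E'
from rig import *
import cv2, numpy as np
def ray(s,u,v,z):
    R=np.array(s["R"]);t=np.array(s["t"]);c=-R.T@t
    d=R.T@np.array([(u-s["cx"])/s["fx"],(v-s["cy"])/s["fy"],1]); return c+d*(z-c[2])/d[2]
def proj(s,X):
    c=np.array(s["R"])@np.array(X)+np.array(s["t"]); return c[0]/c[2]*s["fx"]+s["cx"],c[1]/c[2]*s["fy"]+s["cy"]
def blobs(s,h0,h1,smin=100,vmin=50,amin=15,vmax=255):
    hsv=cv2.cvtColor(s["image"],cv2.COLOR_RGB2HSV)
    m=((hsv[...,0]>=h0)&(hsv[...,0]<=h1)&(hsv[...,1]>=smin)&(hsv[...,2]>=vmin)&(hsv[...,2]<=vmax)).astype(np.uint8)
    n,l,st,c=cv2.connectedComponentsWithStats(m)
    return [(c[i],st[i],l==i) for i in range(1,n) if st[i,4]>=amin]
E
python3 - <<'E'
from h import *
for n in("top","side"):
    s=snapshot(n)
    for nm,a,b,z in(("green",45,85,70),("yellow",25,33,70),("blue",100,118,70),("purple",130,160,70),("red",0,4,85),("orange",5,14,103)):
        for c,st,_ in blobs(s,a,b,150 if nm in("orange","red") else 110,60):
            if st[4]<3000: print(n,nm,c.round(1),st,ray(s,*c,z).round(1))
    # white (bright, low sat)
    for c,st,_ in blobs(s,0,180,0,150):pass
    hsv=cv2.cvtColor(s["image"],cv2.COLOR_RGB2HSV)
    m=((hsv[...,1]<60)&(hsv[...,2]>140)).astype(np.uint8)
    k,l,st,c=cv2.connectedComponentsWithStats(m)
    for i in range(1,k):
        if 15<st[i,4]<900: print(n,"white",c[i].round(1),st[i],ray(s,*c[i],95).round(1),ray(s,*c[i],70).round(1))
E
```

```text
top green [237. 146.] [231 140  13  13 138] [672.3 146.7  70. ]
top yellow [306.6 152.1] [300 146  14  14 154] [663.1   7.6  70. ]
top yellow [162.7 215.9] [159 200   8  34  86] [529.3 289.4  70. ]
top blue [322.4 175.7] [316 169  14  14 153] [616.4 -24.7  70. ]
top blue [202.7 260.6] [192 251  22  20 340] [443.5 206.7  70. ]
top purple [217.1 166.7] [211 160  13  14 137] [629.9 185.   70. ]
top red [280.8  25.6] [   0   19  560   14 2819] [914.8  64.8  85. ]
top red [392.  191.9] [379 179  27  26 541] [ 585.9 -158.6   85. ]
top red [261.1 258.6] [254 251  16  16 206] [451.3  91.3  85. ]
top orange [276.6  28.7] [  0  24 560  10 657] [899.8  72.4 103. ]
top orange [264.7 147.2] [264 142   2  12  18] [664.7  89.4 103. ]
top orange [266.5 162.2] [264 142   6  40 100] [635.6  85.1 103. ]
top orange [400.3 187.5] [388 178  19  26  53] [ 592.8 -170.   103. ]
top orange [209.6 194. ] [205 189  11  11  94] [572. 192. 103.]
top white [267.  193.6] [257 184  21  21 348] [576.   82.9  95. ] [578.3  84.2  70. ]
top white [325.  204.5] [320 199  11  12 111] [557.8 -28.8  95. ] [559.5 -30.8  70. 
[... 404 characters left out ...]
  50] [631.4 186.6  70. ]
side red [220.5 223. ] [213 217  16  13 181] [452.3  92.2  85. ]
side red [375.9 270.5] [361 258  32  28 665] [ 573.3 -173.5   85. ]
side orange [393.  177.5] [234 103 326 153 410] [797.2 -27.4 103. ]
side orange [299.3 186.9] [284 176  30  22 300] [626.3  71.5 103. ]
side orange [244.2 184.5] [239 183  11   5  37] [547.3 152.4 103. ]
side orange [376.1 268.8] [359 256  35  28 123] [ 560.3 -182.2  103. ]
side white [276.6 197.2] [267 192  20  11 174] [575.6  81.1  95. ] [598.7 112.1  70. ]
side white [308.4 236.6] [302 233  14   8  89] [541.  -51.8  95. ] [561.9 -28.9  70. ]
side white [376.8 296.4] [360 282  32  27 481] [ 524.9 -214.4   95. ] [ 544.9 -201.4   70. ]
```

```bash
cat > meas.py <<'E'
from h import *
from scipy.optimize import least_squares
def tab(s,A):
    """tab angle: bright orange/white pixels of tab top, at z=103, in ring 25..105 mm; line through axis"""
    hsv=cv2.cvtColor(s["image"],cv2.COLOR_RGB2HSV)
    m=(hsv[...,0]>=3)&(hsv[...,0]<=18)&(hsv[...,1]>=110)&(hsv[...,2]>=90)
    P=[]
    for v,u in zip(*np.nonzero(m)):
        X=ray(s,u,v,103); r=np.hypot(*(X[:2]-A))
        if 28<r<108 : P.append(X[:2])
    return np.array(P)
E
python3 - <<'E'
from meas import *
s=snapshot("top")
L=np.array([ray(s,*p,70)[:2] for p in((237,146),(306.6,152.1),(322.4,175.7),(217.1,166.7),(325,204.5),(209.6,194))])
f=least_squares(lambda p:np.hypot(*(L-p).T)-115,[576,83]); print("axis",f.x,f.fun.round(1))
A=f.x
a=np.arctan2(*(L-A).T[::-1]);print("label ang",a.round(3), "hub93",ray(s,267,193.6,95))
print("tester yaw", (a-np.array([.65,-.65,-1.15,1.15,-1.65,1.65])).round(3))
P=tab(s,A); d=P-A; print(len(P)); 
k=np.abs(np.arctan2(d[:,1],d[:,0]))<.5
P=P[k];d=d[k]
print("tab ang median",np.median(np.arctan2(d[:,1],d[:,0])),"rmax",np.hypot(*d.T).max(), "line", np.arctan(np.polyfit(d[:,0],d[:,1],1)))
yaw=np.mean(a-np.array([.65,-.65,-1.15,1.15,-1.65,1.65]))
c,q=np.cos(yaw),np.sin(yaw); T=A-[20*c,20*q]; B=ray(s,261.1,258.6,88)[:2]
print("yaw",yaw,"origin",T,"button in tester",np.array([[c,q],[-q,c]])@(B-T),B)
t=s["image"][120:280,170:350,::-1]; cv2.imwrite("pics/topz.png",cv2.resize(t,None,fx=4,fy=3.7,interpolation=cv2.INTER_CUBIC)[:600])
s2=snapshot("side")
cv2.imwrite("pics/sidez.png",cv2.resize(s2["image"][150:290,170:400,::-1],(800,487),interpolation=cv2.INTER_CUBIC))
E
```

```text
axis [576.41227185  83.12507794] [ 0.1 -0.1 -0.1  0.1  0.1 -0.1]
label ang [ 0.585 -0.717 -1.215  1.088 -1.719  1.584] hub93 [576.07159261  82.88070623  95.        ]
tester yaw [-0.065 -0.067 -0.065 -0.062 -0.069 -0.066]
181
tab ang median 0.019677650974275016 rmax 98.57575601443043 line [ 0.05545503 -0.96717944]
yaw -0.0658584129225695 origin [556.45562949  84.44129424] button in tester [-105.29054447   -0.17930248] [451.3815424  91.191637 ]
```

View pics/topz.png

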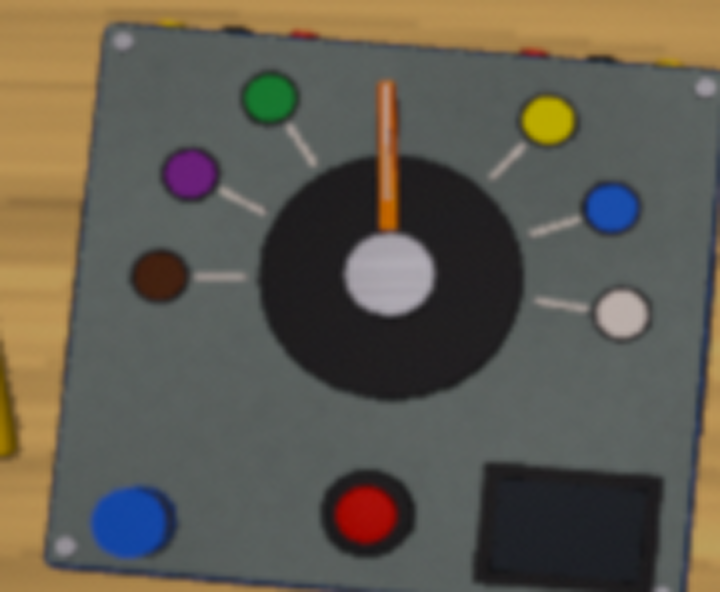

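View pics/sidez.png

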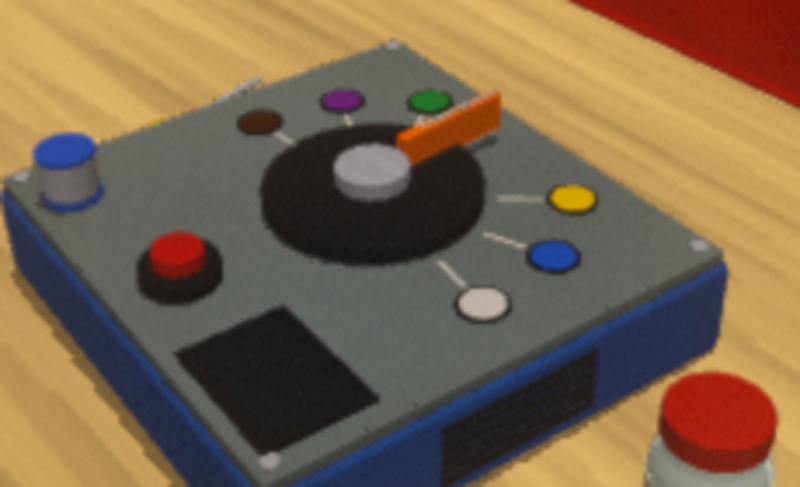

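```bash
python3 -m pendant '[{"grip":255,"rz":0.76},{"grip":255,"rz":0.76},{"grip":255,"rz":0.76},{"grip":255,"rz":0.76},{"grip":255,"dx":0.3,"dy":-0.5},{"grip":255,"dx":0.6,"dy":-1},{"grip":255,"dx":0.6,"dy":-1},{"grip":255,"dx":0.6,"dy":-1},{"grip":255,"dx":0.6,"dy":-1},{"grip":255,"dx":0.6,"dy":-1},{"grip":255,"dx":0.6,"dy":-1},{"grip":255,"dx":0.6,"dy":-1}]'
```

```text
schema error: expected keys grip, dx, dy, dz, rx, ry, rz
```

```bash
python3 -m pendant '[{"grip":255,"dx":0,"dy":0,"dz":0,"rx":0,"ry":0,"rz":0.76},{"grip":255,"dx":0,"dy":0,"dz":0,"rx":0,"ry":0,"rz":0.76},{"grip":255,"dx":0,"dy":0,"dz":0,"rx":0,"ry":0,"rz":0.76},{"grip":255,"dx":0,"dy":0,"dz":0,"rx":0,"ry":0,"rz":0.76},{"grip":255,"dx":0.3,"dy":-0.5,"dz":0,"rx":0,"ry":0,"rz":0},{"grip":255,"dx":0.6,"dy":-1,"dz":0,"rx":0,"ry":0,"rz":0},{"grip":255,"dx":0.6,"dy":-1,"dz":0,"rx":0,"ry":0,"rz":0},{"grip":255,"dx":0.6,"dy":-1,"dz":0,"rx":0,"ry":0,"rz":0},{"grip":255,"dx":0.6,"dy":-1,"dz":0,"rx":0,"ry":0,"rz":0},{"grip":255,"dx":0.6,"dy":-1,"dz":0,"rx":0,"ry":0,"rz":0},{"grip":255,"dx":0.6,"dy":-1,"dz":0,"rx":0,"ry":0,"rz":0},{"grip":255,"dx":0.6,"dy":-1,"dz":0,"rx":0,"ry":0,"rz":0}]'
```

```text
time: 1.5
eef_pos: [388.4, -395.5, 231.4]
tcp_rot: [-3.141, -0.0, 0.022]
ft_force: [0.7, -0.1, 0.6]
width: -0.1
```

```bash
python3 -m pendant '[{"grip":255,"dx":0.63,"dy":-0.98,"dz":0,"rx":0,"ry":0,"rz":0},{"grip":255,"dx":0.63,"dy":-0.98,"dz":0,"rx":0,"ry":0,"rz":0},{"grip":255,"dx":0.63,"dy":-0.98,"dz":0,"rx":0,"ry":0,"rz":0},{"grip":255,"dx":0.63,"dy":-0.98,"dz":0,"rx":0,"ry":0,"rz":0},{"grip":255,"dx":0.63,"dy":-0.98,"dz":0,"rx":0,"ry":0,"rz":0},{"grip":255,"dx":0.63,"dy":-0.98,"dz":0,"rx":0,"ry":0,"rz":0},{"grip":255,"dx":0.63,"dy":-0.98,"dz":0,"rx":0,"ry":0,"rz":0},{"grip":255,"dx":0.63,"dy":-0.98,"dz":0,"rx":0,"ry":0,"rz":0},{"grip":255,"dx":0.63,"dy":-0.98,"dz":0,"rx":0,"ry":0,"rz":0},{"grip":255,"dx":0.63,"dy":-0.98,"dz":0,"rx":0,"ry":0,"rz":0},{"grip":255,"dx":0.63,"dy":-0.98,"dz":0,"rx":0,"ry":0,"rz":0},{"grip":255,"dx":0.63,"dy":-0.98,"dz":0,"rx":0,"ry":0,"rz":0}]'
python3 -m pendant '[{"grip":255,"dx":0.63,"dy":-0.9,"dz":0,"rx":0,"ry":0,"rz":0},{"grip":255,"dx":0.63,"dy":-0.9,"dz":0,"rx":0,"ry":0,"rz":0},{"grip":255,"dx":0.6,"dy":-0.8,"dz":0,"rx":0,"ry":0,"rz":0},{"grip":255,"dx":0.5,"dy":-0.7,"dz":0,"rx":0,"ry":0,"rz":0},{"grip":255,"dx":0.3,"dy":-0.4,"dz":0,"rx":0,"ry":0,"rz":0},{"grip":255,"dx":0,"dy":0,"dz":0,"rx":0,"ry":0,"rz":0},{"grip":255,"dx":0,"dy":0,"dz":0,"rx":0,"ry":0,"rz":0}]'
```

```text
time: 2.7
eef_pos: [571.2, -98.1, 231.4]
tcp_rot: [-3.141, -0.0, 0.022]
ft_force: [0.1, -0.6, 0.1]
width: -0.2
time: 3.4
eef_pos: [635.3, -7.3, 231.1]
tcp_rot: [3.141, 0.001, 0.019]
ft_force: [-0.7, -0.7, -0.2]
width: 0.1
```

```bash
python3 -m pendant '[{"grip":255,"dx":0.37,"dy":-0.7,"dz":0.3,"rx":0,"ry":0,"rz":0},{"grip":255,"dx":0.37,"dy":-0.7,"dz":0.7,"rx":0,"ry":0,"rz":0},{"grip":255,"dx":0.37,"dy":-0.7,"dz":0.9,"rx":0,"ry":0,"rz":0},{"grip":255,"dx":0,"dy":0,"dz":0.9,"rx":0,"ry":0,"rz":0},{"grip":255,"dx":0,"dy":0,"dz":0.9,"rx":0,"ry":0,"rz":0},{"grip":255,"dx":0,"dy":0,"dz":0.7,"rx":0,"ry":0,"rz":0},{"grip":255,"dx":0,"dy":0,"dz":0.4,"rx":0,"ry":0,"rz":0},{"grip":255,"dx":0,"dy":0,"dz":0,"rx":0,"ry":0,"rz":0},{"grip":255,"dx":0,"dy":0,"dz":0,"rx":0,"ry":0,"rz":0}]'
python3 - <<'E'
from meas import *
for n in("top","side"):
    s=snapshot(n); cv2.imwrite(f"pics/{n}1.png",cv2.resize(s["image"][90:300,160:440,::-1],None,fx=2.4,fy=2.4,interpolation=cv2.INTER_CUBIC))
E
```

```text
time: 4.3
eef_pos: [663.1, 45.6, 112.0]
tcp_rot: [3.141, -0.001, 0.018]
ft_force: [0.0, 0.9, 0.9]
width: 0.1
```

View pics/side1.png

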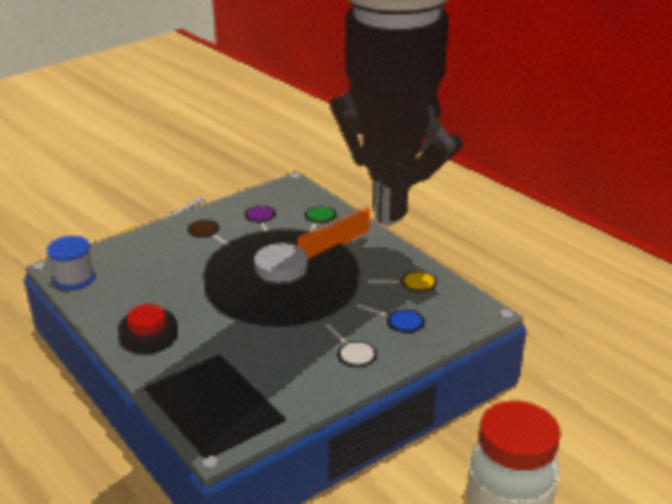

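View pics/top1.png

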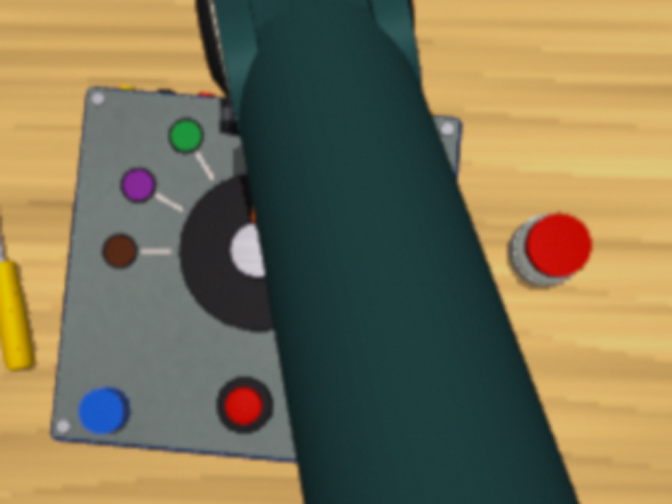

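The side view shows the closed fingertips at about (390,210) on the -y side of the tab, clear of it. The top view is partly hidden by the arm. Next I'll lower the fingers and close the gap.

```bash
python3 -m pendant '[{"grip":255,"dx":0,"dy":0,"dz":0.3,"rx":0,"ry":0,"rz":0},{"grip":255,"dx":0,"dy":0,"dz":0.4,"rx":0,"ry":0,"rz":0},{"grip":255,"dx":0,"dy":0,"dz":0.3,"rx":0,"ry":0,"rz":0},{"grip":255,"dx":0,"dy":-0.2,"dz":0,"rx":0,"ry":0,"rz":0},{"grip":255,"dx":0,"dy":-0.2,"dz":0,"rx":0,"ry":0,"rz":0},{"grip":255,"dx":0,"dy":-0.2,"dz":0,"rx":0,"ry":0,"rz":0},{"grip":255,"dx":0,"dy":0,"dz":0,"rx":0,"ry":0,"rz":0},{"grip":255,"dx":0,"dy":0,"dz":0,"rx":0,"ry":0,"rz":0}]'
python3 - <<'E'
from meas import *
print(read_state()["ft_force"])
for n in("side",):
    s=snapshot(n); cv2.imwrite(f"pics/{n}2.png",cv2.resize(s["image"][120:280,200:400,::-1],None,fx=3.5,fy=3.5,interpolation=cv2.INTER_CUBIC))
E
```

```text
time: 5.2
eef_pos: [662.6, 61.7, 86.6]
tcp_rot: [3.142, -0.001, 0.019]
ft_force: [-0.4, -0.6, -0.0]
width: 0.1
[-0.39739414 -0.55376179 -0.01233615]
```

View pics/side2.png

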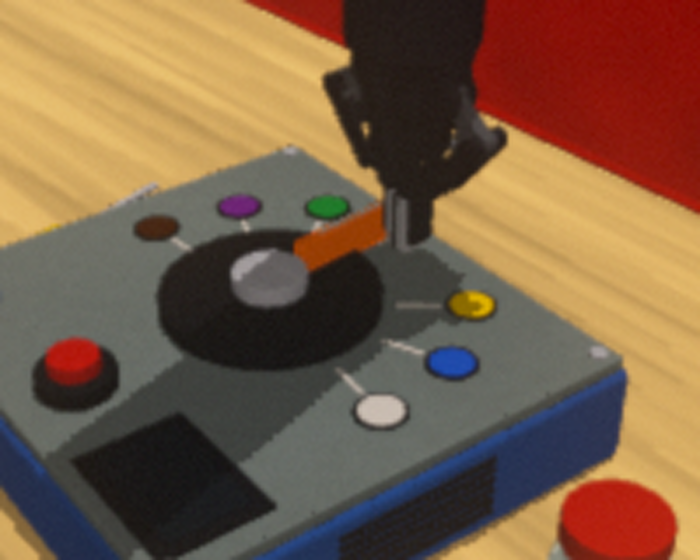

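The fingertips are beside the tab's outer part, at about (400,220) in the crop, with little or no contact force. Now I'll push in an arc.

```bash
python3 -m pendant '[{"grip":255,"dx":0.04,"dy":-0.17,"dz":0,"rx":0,"ry":0,"rz":-0.36},{"grip":255,"dx":0.04,"dy":-0.17,"dz":0,"rx":0,"ry":0,"rz":-0.36},{"grip":255,"dx":0.04,"dy":-0.17,"dz":0,"rx":0,"ry":0,"rz":-0.36},{"grip":255,"dx":0.04,"dy":-0.17,"dz":0,"rx":0,"ry":0,"rz":-0.36},{"grip":255,"dx":0.04,"dy":-0.17,"dz":0,"rx":0,"ry":0,"rz":-0.36},{"grip":255,"dx":0.04,"dy":-0.17,"dz":0,"rx":0,"ry":0,"rz":-0.36},{"grip":255,"dx":0.04,"dy":-0.17,"dz":0,"rx":0,"ry":0,"rz":-0.36},{"grip":255,"dx":0.04,"dy":-0.17,"dz":0,"rx":0,"ry":0,"rz":-0.36},{"grip":255,"dx":0,"dy":0,"dz":0,"rx":0,"ry":0,"rz":0},{"grip":255,"dx":0,"dy":0,"dz":0,"rx":0,"ry":0,"rz":0}]'
cat > look.py <<'E'
from meas import *
import sys
tag=sys.argv[1]
A=np.array([576.4,83.1])
st=read_state(); p=st["eef_pos"][:2]-A
print(st["ft_force"].round(1),"tcp r,ang",np.hypot(*p).round(1),np.arctan2(p[1],p[0]).round(3),"yaw",st["tcp_rot"][2].round(3))
for n in("side","top"):
    s=snapshot(n); g=s["image"][120:280,200:400] if n=="side" else s["image"][120:280,170:370]
    cv2.imwrite(f"pics/{n}{tag}.png",cv2.resize(g[:,:,::-1],None,fx=3.5,fy=3.5,interpolation=cv2.INTER_CUBIC))
    P=tab(s,A); d=P-A; print(n,len(P))
    if len(P)>5:
        a=np.arctan2(d[:,1],d[:,0]); k=(a>-.3)&(a<1.2); r=np.hypot(*d.T)
        for lo,hi in((30,50),(50,75),(75,103)):
            j=k&(r>lo)&(r<hi)
            if j.sum(): print(lo,hi,j.sum(),"min med max",a[j].min().round(3),np.median(a[j]).round(3),a[j].max().round(3))
E
python3 look.py 3
```

```text
time: 6.25
eef_pos: [663.7, 95.5, 86.3]
tcp_rot: [3.141, 0.0, 0.419]
ft_force: [-0.1, -0.4, 0.4]
width: 0.1
[-0.1 -0.4  0.4] tcp r,ang 88.2 0.141 yaw 0.419
side 180
30 50 67 min med max -0.238 0.119 0.433
50 75 61 min med max -0.082 0.188 0.387
75 103 20 min med max -0.285 0.28 0.372Traceback (most recent call last):
  File "look.py", line 10, in <module>
    P=tab(s,A); d=P-A; print(n,len(P))
                  ~^~
ValueError: operands could not be broadcast together with shapes (0,) (2,)
```

View pics/side3.png

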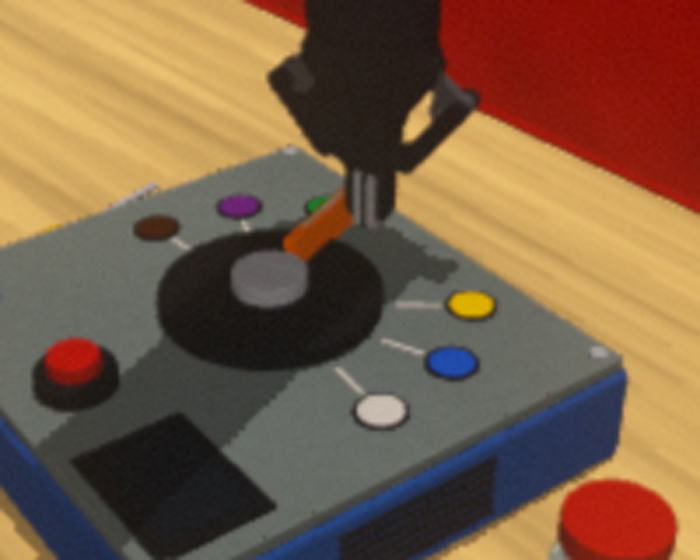

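View pics/top3.png

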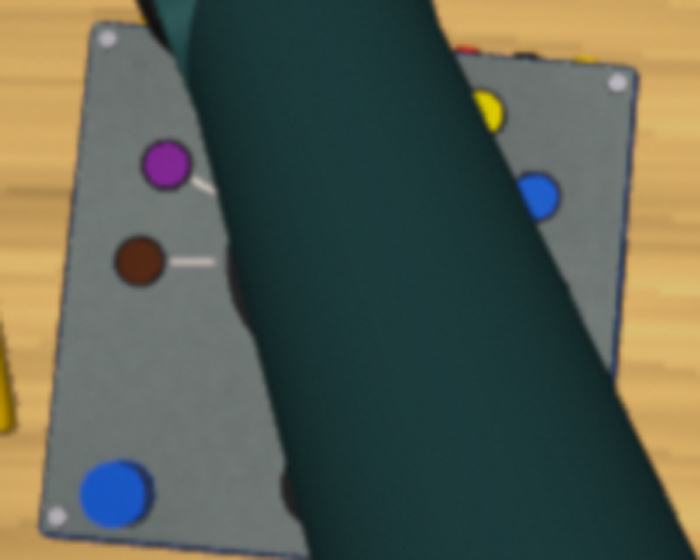

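The tab is following the fingertips, and side-view edges put it at about 0.33. I'll push a little further and then retract for an unobstructed top view to calibrate the final push.

```bash
python3 -m pendant '[{"grip":255,"dx":0.04,"dy":-0.17,"dz":0,"rx":0,"ry":0,"rz":-0.36},{"grip":255,"dx":0.04,"dy":-0.17,"dz":0,"rx":0,"ry":0,"rz":-0.36},{"grip":255,"dx":0.04,"dy":-0.17,"dz":0,"rx":0,"ry":0,"rz":-0.36},{"grip":255,"dx":0,"dy":0,"dz":0,"rx":0,"ry":0,"rz":0},{"grip":255,"dx":0,"dy":0,"dz":0,"rx":0,"ry":0,"rz":0}]'
python3 -m pendant '[{"grip":255,"dx":0,"dy":0.4,"dz":0,"rx":0,"ry":0,"rz":0},{"grip":255,"dx":0,"dy":0.8,"dz":-0.2,"rx":0,"ry":0,"rz":0},{"grip":255,"dx":0,"dy":1,"dz":-0.4,"rx":0,"ry":0,"rz":0},{"grip":255,"dx":0,"dy":1,"dz":-0.4,"rx":0,"ry":0,"rz":0},{"grip":255,"dx":0,"dy":1,"dz":0,"rx":0,"ry":0,"rz":0},{"grip":255,"dx":0,"dy":1,"dz":0,"rx":0,"ry":0,"rz":0},{"grip":255,"dx":0,"dy":0.8,"dz":0,"rx":0,"ry":0,"rz":0},{"grip":255,"dx":0,"dy":0,"dz":0,"rx":0,"ry":0,"rz":0}]'
sed -i 's/P=tab(s,A); d=P-A;/P=tab(s,A).reshape(-1,2); d=P-A;/' look.py
python3 look.py 4
```

```text
time: 6.85
eef_pos: [660.4, 108.6, 86.2]
tcp_rot: [-3.141, 0.0, 0.57]
ft_force: [-0.5, -0.6, 0.1]
width: 0.1
time: 7.65
eef_pos: [742.8, -23.0, 110.8]
tcp_rot: [3.139, 0.001, 0.565]
ft_force: [-0.2, -0.6, -0.1]
width: 0.2
[-0.2 -0.6 -0.1] tcp r,ang 197.3 -0.568 yaw 0.565
side 211
30 50 58 min med max -0.041 0.332 0.611
50 75 61 min med max 0.166 0.392 0.573
75 103 54 min med max -0.294 0.437 0.554
top 201
30 50 59 min med max 0.328 0.495 0.663
50 75 60 min med max 0.394 0.493 0.594
75 103 46 min med max 0.458 0.51 0.558
```

View pics/top4.png

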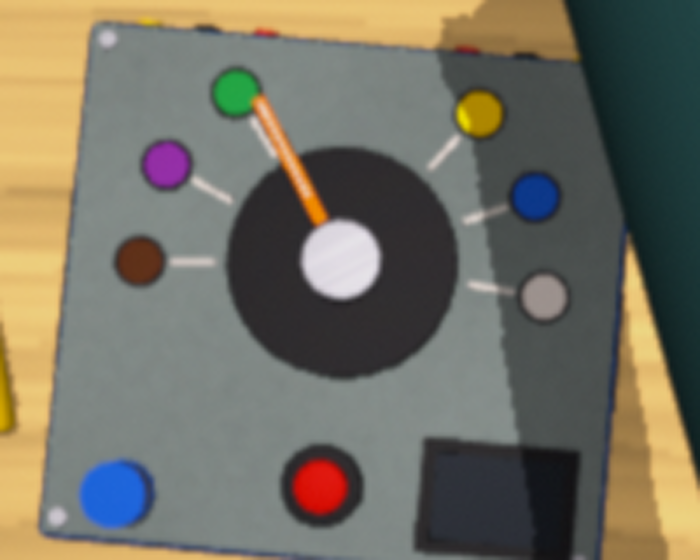

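The tab now points at about (258,98) in the crop, a little clockwise of the green label's centre at (236,92). I'll measure the white line precisely.

```bash
cat > fine.py <<'E'
from meas import *
import sys
A=np.array([576.4,83.1]); 
ss=[snapshot("top")]
s=ss[0]
print("cam",(-np.array(s["R"]).T@np.array(s["t"])).round(0))
im=s["image"].astype(float)
g=[b for b in blobs(s,45,85,110,50,40) ][0][0]; G=ray(s,*g,70)[:2]; ga=np.arctan2(*(G-A)[::-1])
# sample across the tab at radii, whiteness = blue channel (orange has low blue)
guess=float(sys.argv[1]); pts=[];ptsO=[]
def samp(r,w):
    # w: tangential offset mm
    e=np.array([np.cos(guess),np.sin(guess)]); n=np.array([-e[1],e[0]])
    return A+r*e+w*n
W=np.arange(-12,12.1,.25)
for r in range(32,97,3):
    uv=np.array([proj(s,[*samp(r,w),103]) for w in W],np.float32)
    v=cv2.remap(s["image"],uv[None,:,0],uv[None,:,1],cv2.INTER_LINEAR)[0].astype(float)
    o=np.clip(v[:,0]-v[:,2]-25,0,None)   # orange
    c=o.cumsum()/o.sum(); lo,hi=np.interp([.03,.97],c,W)
    k=(W>lo)&(W<hi); b=v[:,2]-v[k,2].min(); 
    kk=k&(W>lo+1)&(W<hi-1)
    pts.append((r,W[kk][np.argmax(v[kk,2])],lo,hi,(o*W).sum()/o.sum()))
p=np.array(pts)
for nm,i in(("white",1),("lo",2),("hi",3),("orange c",4)):
    q=np.polyfit(p[:,0],p[:,i],1); m=np.median(p[:,i]/p[:,0])
    print(nm,"offset fit",q.round(4),"dir",(guess+np.arctan(q[0])).round(4),"thru-axis",(guess+m).round(4))
print("green",ga.round(4))
E
python3 fine.py 0.5
python3 - <<'E'
import numpy as np
A=np.array([576.4,83.1]);p=np.array([660.4,108.6])-A
print(np.hypot(*p),np.arctan2(p[1],p[0]))
E
```

```text
cam [499.  39. 943.]
white offset fit [-0.0288  2.3286] dir 0.4712 thru-axis 0.5031
lo offset fit [ 0.0151 -5.612 ] dir 0.5151 thru-axis 0.4314
hi offset fit [1.7000e-03 4.8251e+00] dir 0.5017 thru-axis 0.5785
orange c offset fit [ 0.0105 -0.4197] dir 0.5105 thru-axis 0.505
green 0.5878
87.78524933039719 0.2947301052093774
```

```bash
python3 -m pendant '[{"grip":255,"dx":0,"dy":0,"dz":0,"rx":0,"ry":0,"rz":-0.61},{"grip":255,"dx":0.15,"dy":-0.8,"dz":0.38,"rx":0,"ry":0,"rz":0},{"grip":255,"dx":0.2,"dy":-1,"dz":0.4,"rx":0,"ry":0,"rz":0},{"grip":255,"dx":0.2,"dy":-1,"dz":0.2,"rx":0,"ry":0,"rz":0},{"grip":255,"dx":0.1,"dy":-1,"dz":0,"rx":0,"ry":0,"rz":0},{"grip":255,"dx":0,"dy":-1,"dz":0,"rx":0,"ry":0,"rz":0},{"grip":255,"dx":0,"dy":-0.8,"dz":0,"rx":0,"ry":0,"rz":0},{"grip":255,"dx":0,"dy":-0.37,"dz":0,"rx":0,"ry":0,"rz":0},{"grip":255,"dx":0,"dy":0,"dz":0,"rx":0,"ry":0,"rz":0},{"grip":255,"dx":0,"dy":0,"dz":0,"rx":0,"ry":0,"rz":0}]'
python3 - <<'E'
from h import *
import time
for i in range(1):
    st=read_state(); p=st["eef_pos"]; y=st["tcp_rot"][2]; d=np.array([658.1,115.3])-p[:2]
    print(p.round(1),y.round(3),"tool dx,dy units",((d@[np.cos(y),np.sin(y)])/25).round(3),((d@[np.sin(y),-np.cos(y)])/25).round(3))
E
```

```text
time: 8.8
eef_pos: [664.0, 109.7, 86.9]
tcp_rot: [3.141, 0.0, 0.656]
ft_force: [-0.5, -0.5, -0.6]
width: -0.0
[664.  109.7  86.9] 0.656 tool dx,dy units -0.05 -0.319
```

```bash
python3 -m pendant '[{"grip":255,"dx":-0.05,"dy":-0.1,"dz":0,"rx":0,"ry":0,"rz":0},{"grip":255,"dx":0,"dy":-0.1,"dz":0,"rx":0,"ry":0,"rz":0},{"grip":255,"dx":0,"dy":-0.12,"dz":0,"rx":0,"ry":0,"rz":0},{"grip":255,"dx":0,"dy":0,"dz":0,"rx":0,"ry":0,"rz":0},{"grip":255,"dx":0,"dy":0,"dz":0,"rx":0,"ry":0,"rz":0}]'
python3 -m pendant '[{"grip":255,"dx":0,"dy":0.4,"dz":0,"rx":0,"ry":0,"rz":0},{"grip":255,"dx":0,"dy":0.8,"dz":-0.2,"rx":0,"ry":0,"rz":0},{"grip":255,"dx":0,"dy":1,"dz":-0.4,"rx":0,"ry":0,"rz":0},{"grip":255,"dx":0,"dy":1,"dz":-0.4,"rx":0,"ry":0,"rz":0},{"grip":255,"dx":0,"dy":1,"dz":0,"rx":0,"ry":0,"rz":0},{"grip":255,"dx":0,"dy":1,"dz":0,"rx":0,"ry":0,"rz":0},{"grip":255,"dx":0,"dy":0.8,"dz":0,"rx":0,"ry":0,"rz":0},{"grip":255,"dx":0,"dy":0,"dz":0,"rx":0,"ry":0,"rz":0}]'
python3 look.py 5; python3 fine.py 0.58
```

```text
time: 9.3
eef_pos: [657.6, 115.9, 86.7]
tcp_rot: [3.142, 0.0, 0.656]
ft_force: [0.4, -0.8, -1.5]
width: -0.0
time: 10.1
eef_pos: [750.6, -7.5, 111.4]
tcp_rot: [3.139, 0.001, 0.651]
ft_force: [0.0, -1.3, -0.8]
width: -0.5
[ 0.  -1.3 -0.8] tcp r,ang 196.3 -0.48 yaw 0.651
side 177
30 50 50 min med max 0.138 0.449 0.728
50 75 50 min med max 0.312 0.497 0.656
75 103 50 min med max -0.231 0.527 0.641
top 210
30 50 59 min med max 0.443 0.584 0.754
50 75 59 min med max 0.493 0.604 0.694
75 103 53 min med max 0.536 0.6 0.651
cam [499.  39. 943.]
white offset fit [ 0.0401 -2.2048] dir 0.6201 thru-axis 0.59
lo offset fit [ 0.0184 -5.3376] dir 0.5984 thru-axis 0.5179
hi offset fit [0.0052 5.1565] dir 0.5852 thru-axis 0.6626
orange c offset fit [0.0124 0.0451] dir 0.5924 thru-axis 0.5931
green 0.5855
```

View pics/top5.png

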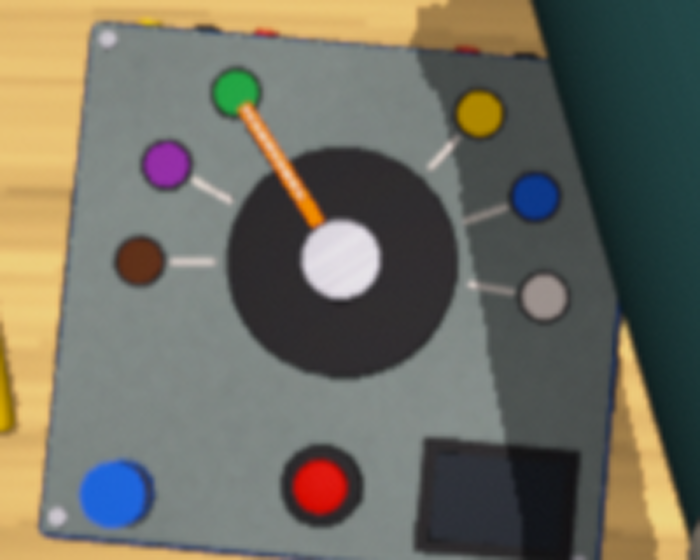

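The tab now measures about 0.590 rad against 0.5855 for the green label, which is about 0.5 mm at the label circle. In the crop the tab's end sits at (243,108), in line with the label centre at (236,92). Next I'll raise the arm and move over the button.

```bash
python3 -m pendant '[{"grip":255,"dx":0,"dy":0,"dz":-0.5,"rx":0,"ry":0,"rz":0},{"grip":255,"dx":0,"dy":0,"dz":-0.9,"rx":0,"ry":0,"rz":0},{"grip":255,"dx":0,"dy":0,"dz":-0.9,"rx":0,"ry":0,"rz":0},{"grip":255,"dx":-0.3,"dy":-0.4,"dz":-0.3,"rx":0,"ry":0,"rz":0},{"grip":255,"dx":-0.6,"dy":-0.9,"dz":0,"rx":0,"ry":0,"rz":0},{"grip":255,"dx":-0.6,"dy":-0.9,"dz":0,"rx":0,"ry":0,"rz":0},{"grip":255,"dx":-0.6,"dy":-0.9,"dz":0,"rx":0,"ry":0,"rz":0},{"grip":255,"dx":-0.6,"dy":-0.9,"dz":0,"rx":0,"ry":0,"rz":0},{"grip":255,"dx":-0.6,"dy":-0.9,"dz":0,"rx":0,"ry":0,"rz":0},{"grip":255,"dx":-0.6,"dy":-0.9,"dz":0,"rx":0,"ry":0,"rz":0},{"grip":255,"dx":-0.6,"dy":-0.9,"dz":0,"rx":0,"ry":0,"rz":0},{"grip":255,"dx":-0.6,"dy":-0.9,"dz":0,"rx":0,"ry":0,"rz":0}]'
python3 -m pendant '[{"grip":255,"dx":-0.6,"dy":-0.9,"dz":0,"rx":0,"ry":0,"rz":0},{"grip":255,"dx":-0.6,"dy":-0.9,"dz":0,"rx":0,"ry":0,"rz":0},{"grip":255,"dx":-0.5,"dy":-0.5,"dz":0,"rx":0,"ry":0,"rz":0},{"grip":255,"dx":-0.2,"dy":-0.2,"dz":0,"rx":0,"ry":0,"rz":0},{"grip":255,"dx":0,"dy":0,"dz":0,"rx":0,"ry":0,"rz":0},{"grip":255,"dx":0,"dy":0,"dz":0,"rx":0,"ry":0,"rz":0}]'
python3 - <<'E'
from h import *
for i in range(1):
    st=read_state(); p=st["eef_pos"]; y=st["tcp_rot"][2]; d=np.array([451.6,91.3])-p[:2]
    print(p.round(1),y.round(3),"tool dx,dy units",((d@[np.cos(y),np.sin(y)])/25).round(3),((d@[np.sin(y),-np.cos(y)])/25).round(3))
s=snapshot("side")
for z in (80,85,90,95): print(z,proj(s,[451.6,91.3,z]))
cv2.imwrite("pics/side6.png",cv2.resize(s["image"][120:280,150:350,::-1],None,fx=3.5,fy=3.5,interpolation=cv2.INTER_CUBIC))
E
```

```text
time: 11.45
eef_pos: [530.9, 71.6, 178.0]
tcp_rot: [3.141, -0.001, 0.658]
ft_force: [-0.3, 0.2, 0.0]
width: 0.2
time: 12.05
eef_pos: [457.4, 90.7, 177.4]
tcp_rot: [3.141, -0.001, 0.656]
ft_force: [0.6, -0.0, 0.1]
width: 0.3
[457.4  90.7 177.4] 0.656 tool dx,dy units -0.172 -0.16
80 (np.float64(220.7707354325595), np.float64(225.5592569578484))
85 (np.float64(220.45426414923156), np.float64(223.40209519234762))
90 (np.float64(220.1352241435689), np.float64(221.22742425650978))
95 (np.float64(219.8135840135655), np.float64(219.03503010498403))
```

View pics/side6.png

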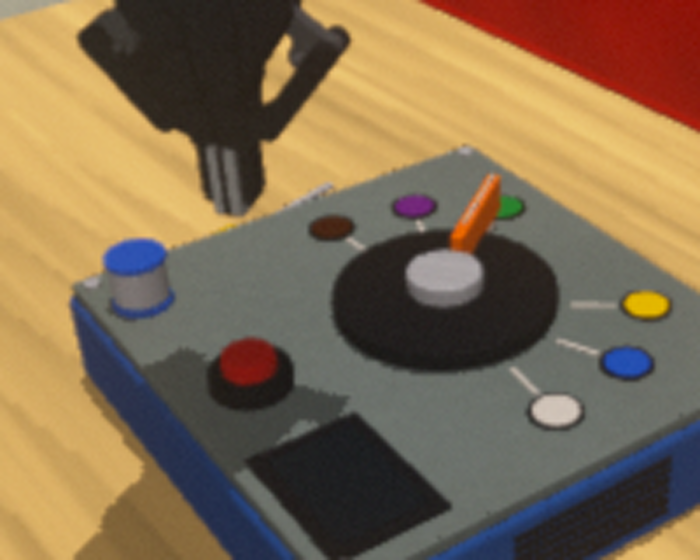

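```bash
python3 -m pendant '[{"grip":255,"dx":-0.17,"dy":-0.16,"dz":0.4,"rx":0,"ry":0,"rz":0},{"grip":255,"dx":0,"dy":0,"dz":0.8,"rx":0,"ry":0,"rz":0},{"grip":255,"dx":0,"dy":0,"dz":0.9,"rx":0,"ry":0,"rz":0},{"grip":255,"dx":0,"dy":0,"dz":0.7,"rx":0,"ry":0,"rz":0},{"grip":255,"dx":0,"dy":0,"dz":0.36,"rx":0,"ry":0,"rz":0},{"grip":255,"dx":0,"dy":0,"dz":0,"rx":0,"ry":0,"rz":0},{"grip":255,"dx":0,"dy":0,"dz":0,"rx":0,"ry":0,"rz":0}]'
python3 - <<'E'
from h import *
s=snapshot("side")
cv2.imwrite("pics/side7.png",cv2.resize(s["image"][150:270,150:310,::-1],None,fx=4.5,fy=4.5,interpolation=cv2.INTER_CUBIC))
E
```

```text
time: 12.8
eef_pos: [450.8, 91.3, 97.8]
tcp_rot: [-3.141, -0.0, 0.656]
ft_force: [-0.7, 0.5, -0.2]
width: -0.1
```

View pics/side7.png

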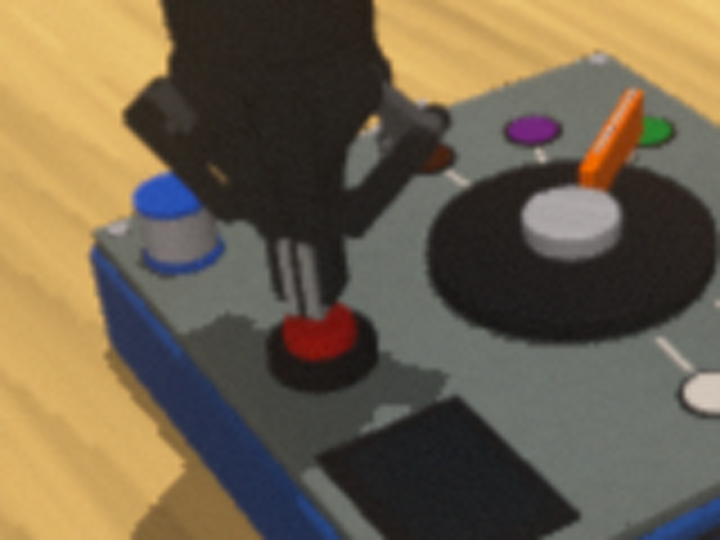

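The fingertips, at about (310,310) in the crop, are right above the red button and clear of the spool. I'll press in small steps.

```bash
python3 -m pendant '[{"grip":255,"dx":0,"dy":0,"dz":0.15,"rx":0,"ry":0,"rz":0},{"grip":255,"dx":0,"dy":0,"dz":0.15,"rx":0,"ry":0,"rz":0},{"grip":255,"dx":0,"dy":0,"dz":0,"rx":0,"ry":0,"rz":0},{"grip":255,"dx":0,"dy":0,"dz":0,"rx":0,"ry":0,"rz":0}]'
python3 -m pendant '[{"grip":255,"dx":0,"dy":0,"dz":0.1,"rx":0,"ry":0,"rz":0},{"grip":255,"dx":0,"dy":0,"dz":0,"rx":0,"ry":0,"rz":0},{"grip":255,"dx":0,"dy":0,"dz":0,"rx":0,"ry":0,"rz":0}]'
python3 -m pendant '[{"grip":255,"dx":0,"dy":0,"dz":0.1,"rx":0,"ry":0,"rz":0},{"grip":255,"dx":0,"dy":0,"dz":0,"rx":0,"ry":0,"rz":0},{"grip":255,"dx":0,"dy":0,"dz":0,"rx":0,"ry":0,"rz":0}]'
```

```text
time: 13.25
eef_pos: [451.3, 91.2, 90.6]
tcp_rot: [3.141, -0.001, 0.656]
ft_force: [2.0, -0.2, 1.4]
width: -0.3
time: 13.55
eef_pos: [451.2, 91.3, 88.0]
tcp_rot: [3.141, -0.001, 0.656]
ft_force: [1.2, -0.4, 4.0]
width: -0.1
time: 13.85
eef_pos: [451.2, 91.3, 86.0]
tcp_rot: [3.141, -0.001, 0.656]
ft_force: [-0.5, -1.3, 11.3]
width: -0.4
```

```bash
python3 -m pendant '[{"grip":255,"dx":0,"dy":0,"dz":0.05,"rx":0,"ry":0,"rz":0},{"grip":255,"dx":0,"dy":0,"dz":0,"rx":0,"ry":0,"rz":0},{"grip":255,"dx":0,"dy":0,"dz":0,"rx":0,"ry":0,"rz":0}]'
python3 - <<'E'
from h import *
s=snapshot("side")
cv2.imwrite("pics/side8.png",cv2.resize(s["image"][150:270,150:310,::-1],None,fx=4.5,fy=4.5,interpolation=cv2.INTER_CUBIC))
E
```

```text
time: 14.15
eef_pos: [451.3, 91.3, 85.7]
tcp_rot: [3.14, -0.001, 0.656]
ft_force: [-3.8, -2.0, 23.1]
width: -0.0
```

View pics/side8.png

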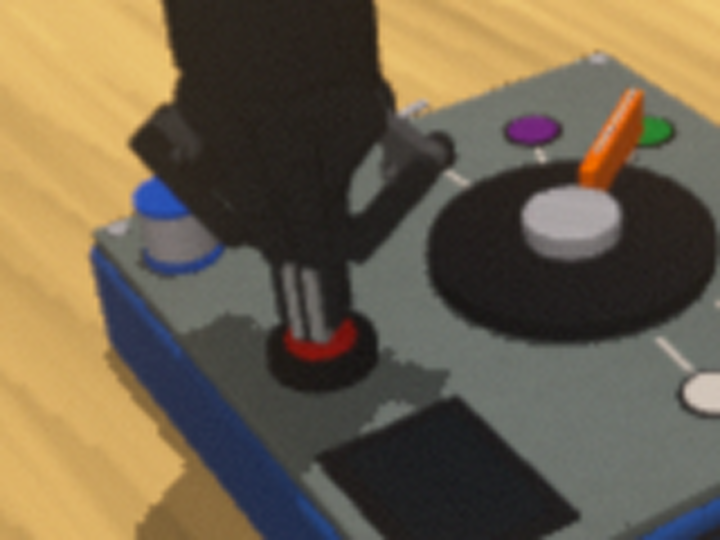

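The force rises steeply (11 to 23 N over 0.3 mm) after about 6 mm of travel, so the button is at its stop. Its red top still shows above the housing at (320,345). Now I'll release and retreat.

```bash
python3 -m pendant '[{"grip":255,"dx":0,"dy":0,"dz":-0.2,"rx":0,"ry":0,"rz":0},{"grip":255,"dx":0,"dy":0,"dz":-0.4,"rx":0,"ry":0,"rz":0},{"grip":255,"dx":0,"dy":0,"dz":-0.8,"rx":0,"ry":0,"rz":0},{"grip":255,"dx":0,"dy":0,"dz":-1,"rx":0,"ry":0,"rz":0},{"grip":255,"dx":0,"dy":0,"dz":-1,"rx":0,"ry":0,"rz":0},{"grip":255,"dx":0,"dy":0,"dz":-1,"rx":0,"ry":0,"rz":0},{"grip":255,"dx":0.3,"dy":0.5,"dz":-0.3,"rx":0,"ry":0,"rz":0},{"grip":255,"dx":0,"dy":1,"dz":0,"rx":0,"ry":0,"rz":0},{"grip":255,"dx":-0.3,"dy":1,"dz":0,"rx":0,"ry":0,"rz":0},{"grip":255,"dx":-0.3,"dy":1,"dz":0,"rx":0,"ry":0,"rz":0},{"grip":255,"dx":-0.3,"dy":1,"dz":0,"rx":0,"ry":0,"rz":0},{"grip":255,"dx":-0.3,"dy":1,"dz":0,"rx":0,"ry":0,"rz":0}]'
python3 -m pendant '[{"grip":255,"dx":-0.3,"dy":1,"dz":0,"rx":0,"ry":0,"rz":0},{"grip":255,"dx":-0.3,"dy":1,"dz":0,"rx":0,"ry":0,"rz":0},{"grip":255,"dx":-0.3,"dy":0.8,"dz":0,"rx":0,"ry":0,"rz":0},{"grip":255,"dx":0,"dy":0.4,"dz":0,"rx":0,"ry":0,"rz":0},{"grip":255,"dx":0,"dy":0,"dz":0,"rx":0,"ry":0,"rz":0},{"grip":255,"dx":0,"dy":0,"dz":0,"rx":0,"ry":0,"rz":0}]'
python3 look.py 9; python3 fine.py 0.59
python3 - <<'E'
from h import *
s=snapshot("top"); cv2.imwrite("pics/top10.png",s["image"][:,:,::-1])
for n in("top","side"):
  s=snapshot(n)
  for nm,a,b in(("blue",100,118),("red",0,4),("yellow",25,33)):
    for c,st,_ in blobs(s,a,b,150 if nm=="red" else 110,60):
        if 40<st[4]<900: print(n,nm,c.round(1),st)
E
```

```text
time: 15.4
eef_pos: [515.8, -32.2, 201.0]
tcp_rot: [-3.14, 0.002, 0.657]
ft_force: [0.2, -0.4, 0.3]
width: 0.1
time: 16.0
eef_pos: [547.2, -107.1, 201.2]
tcp_rot: [-3.14, 0.0, 0.658]
ft_force: [0.2, -0.5, -0.6]
width: 0.1
[ 0.2 -0.5 -0.6] tcp r,ang 192.5 -1.723 yaw 0.658
side 169
30 50 50 min med max 0.138 0.449 0.728
50 75 50 min med max 0.278 0.493 0.656
75 103 46 min med max -0.285 0.538 0.641
top 176
30 50 57 min med max 0.443 0.589 0.749
50 75 59 min med max 0.509 0.603 0.694
75 103 54 min med max 0.536 0.594 0.651
cam [499.  39. 943.]
white offset fit [ 0.0291 -2.1564] dir 0.6191 thru-axis 0.59
lo offset fit [ 0.0077 -5.1958] dir 0.5977 thru-axis 0.5189
hi offset fit [-4.5000e-03  5.0438e+00] dir 0.5855 thru-axis 0.6613
orange c offset fit [0.0019 0.0619] dir 0.5919 thru-axis 0.5928
green 0.5855
top blue [322.4 175.7] [316 169  14  14 150]
top blue [202.8 260.6] [193 251  21  20 338]
top red [261.1 258.6] [253 251  17  16 205]
top yellow [306.6 152. ] [300 146  14  13 153]
top yellow [163.1 218.2] [159 200   9  40 128]
side blue [188.  193.2] [180 189  17  10 132]
side blue [328.6 223.1] [322 219  14   9 100]
side red [362.6 150.3] [353 138  20  23 167]
side red [220.5 223.1] [212 217  17  13 181]
side red [375.7 270.7] [361 258  32  28 676]
```

View pics/top10.png

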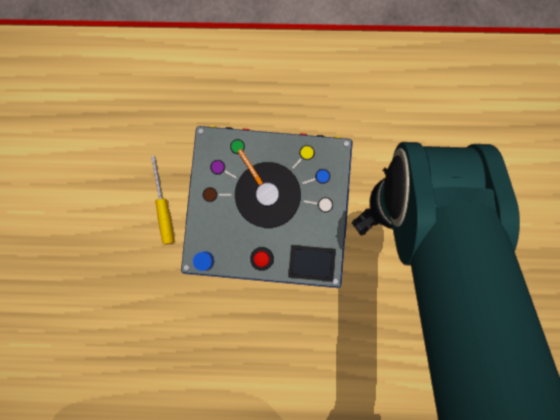

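View pics/side9.png

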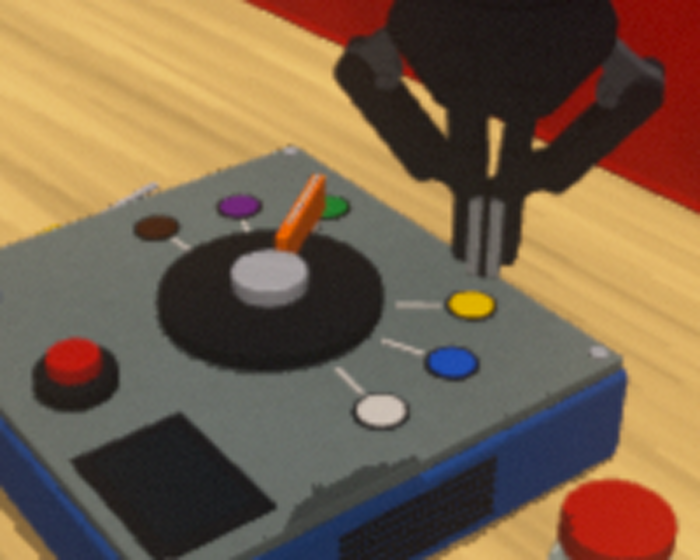

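The top view shows the tab lined up with green (237,146), the button back up at (261,259), and the spool at (203,261) and screwdriver where they were. In the side view the button centroid is back to (220.5,223.1), the same as at the start, and the jar hasn't moved. The arm is clear at z = 201 mm.

```bash
python3 -c "
from rig import *
print(job_done())"
```

```text
the job is handed in; nothing more can be done
None
```

I pushed the orange tab round to the green label with the closed fingertips in two pushes, with no pinching. Then I pressed the red button fully down, let it come back up, and handed the job in at about 16 s.

**Tab:** it points at about 0.59 rad (world), and the green label's centre is at 0.5855 rad. That is about 0.5–0.8 mm off at the label circle. It read the same before and after the button press. The angle estimates differ among themselves: most fall between 0.585 and 0.598, but the direction fitted to the white line alone was noisy and read 0.62.

**Button:** it went down about 6 mm to a hard stop, peaking at about 23 N. In both views its image position afterwards matched the start.

**Other objects:**
- **Spool:** it had not moved in either view, to within 0.1 px.
- **Jar:** its cap was within 0.3 px of its start in the side view. In the last top view the arm hid it.
- **Screwdriver:** it looks unmoved. The colour centroid of its handle shifted by about 2 px between pictures, probably from changed shading because more of the handle passed the colour mask. The arm never went near it.

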